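# Switch on the press drive under its drop guard

### The arm

A 7-joint arm with a two-finger parallel gripper is mounted at the origin on the work surface. World frame = base frame: x ahead of the robot, y to its left, z up, the work surface at z = 0. Lengths are in mm, angles in rad, forces in N, time in s.
With the tool pointing down it reaches from about 425 to 875 mm from the base axis. Payload 4.7 kg.
Tool frame: the origin (TCP) lies at the centre of the arm's flange, where the gripper is bolted on; the fingertips stand 173 mm ahead of it and the grasp point (between the pads) lies 155 mm ahead of it; z points along the fingers, y is the direction in which the jaws open and shut (so a half turn about z gives the same grasp; the last joint's range is limited). The gripper opens to 85 mm and grips with 20 to 120 N. Pads are 22 mm wide; open, the fingers measure 114 mm over their backs; the gripper's body (76 mm by 85 mm) begins 54 mm behind the grasp point. The pads swing forward as they close: fully open they stand 13 mm farther back than shut.
Start: joints at [-1.156, 0.321, -0.07, 1.45, 0.023, 1.371, -0.057], TCP at [253.616, 598.486, 404.749] pointing down, gripper open.
Joint ranges: [-2.86, 2.86], [-0.3, 2.09], [-1.38, 1.24], [0.06, 2.45], [-1.56, 4.7], [0.09, 2.05], [-2.69, 2.69]. Speed limits (rad/s): [2.57, 2.57, 3.14, 3.14, 3.14, 3.14, 3.14].

### API

Orientations are given as a unit quaternion [w, x, y, z].
In Python, from station import sensors, optics, job_done gives the robot as it stands.
- The arm moves only by the tool jog_arm, never from a script. Its argument "deltas" is a list of rows, each a list of 2 entries, a list of its own where there are three numbers: the shift along the tool's x, y, z in mm, then the turn, a rotation vector about the tool's x, y, z in degrees. In form: [[[x, y, z], [rx, ry, rz]], ...]. A call has 1 to 10 rows; each row shifts and turns the pose as measured when the row begins, along the tool's axes as they then stand; what a row does not reach is not made up. A row lasts 1/12 s, in which the tool goes at most 41.7 mm and 7.16 degrees, less where a joint would pass 70% of its speed; a pose out of reach is approached as far as the arm can. A call is refused whole if a number of a shift passes 41.7 or a number of a turn 7.16, either way. A call with a gripper value outside its range is refused whole. "gripper" is the closure, from -1 (fully open) to 1 (shut), so that 0 is half open, set as the call begins (left out, the last holds). The fingers move at their own pace and stop on an object; "grip_force" is the grip in N (left out, the last holds). Time passes only in rows, so rows that do not move let the fingers close. It gives the time, the measured TCP pose, the force and the opening at its end, in the units of the state.
- sensors.get_state(): the state, without advancing time (a new reading comes with each control period).
- optics.grab_frame(name): name is "scene" or "side" or "wrist"; returns (picture, depth): 384x512x3 uint8, red, green, blue; 384x512 float32, mm along the optical axis (not along the pixel's ray), 0 where there is no reading.
- optics.camera_model(name): a dict with "camera_matrix" (3x3 intrinsics, pixels), "R" (3x3) and "t" (3): a world point X has camera coordinates R X + t. Camera axes: x right, y down, z forward; pixel columns grow to the right and rows downward; lengths in mm; the calibration is good to about 2 mm. A picture is of the moment at which its call begins: read the wrist's pose just before it. camera_model takes no time and is no camera call; for the wrist camera it gives the pose at the moment of the call.
- job_done(): hands the job in, once; it reports no verdict.
The state is a dict: "time_s": time; "joints": joint angles; "joint_vel": joint speeds; "joint_efforts": joint torques, N m; "eef_pos": TCP position; "orientation": TCP orientation; "force": force on the tool from outside, world axes, zero at the start; "torque": the same for the moment, N m; "finger_gap": finger opening in mm.
Only numpy, scipy, OpenCV 4.12 (cv2) and the standard library are available. Lean on these libraries where they do the work, as an engineer would, in place of code of your own. Each camera call takes 0.05 s, during which the arm holds its last target. There are 200 camera calls.

### The job

Switch on the press drive at the switch box that has the round speed knob: with a fingertip tip its hinged steel guard right back until it lies on its back, flip the toggle underneath over to its far side, towards the hinge, and then push the guard forward so that it drops shut over the toggle. Push lightly with the fingers and grip nothing; leave the speed knob, the other switch box and everything lying on the bench as they are.

Things in the scene. Friction and masses are not known exactly. Their poses are not given: they have to be found in the camera images.
- drive_box: The switch box to work at, with a round black speed knob right of its guard: grey steel, 180 deep (x) x 160 wide (y) x 70 mm high, flat top panel, screwed to the bench. Origin: centre of its underside; x from its front (robot side) to its back, y to the left, z up; turned up to 17 degrees. A conduit elbow leaves its back at 35 mm height, to x = +126 mm.
- drive_guard_hinge (a point): Middle of the hinge line (along y) of the drive box's guard, at x +22, y +35, z 73 mm in the box's frame, 3 mm above the panel; axes as the box. The guard is a bent steel hood, 0.12 kg, closed but for its underside, hinged at its lower back edge: shut, it reaches 66 mm from the hinge towards the robot (front wall), is 54 mm wide (y), and its roof is 56 mm above the hinge.
- drive_guard_lip (a point): On the lip of the drive guard: the roof runs on 18 mm past the front wall, 3 mm thick, to 84 mm from the hinge; panel free below. Point mid-width, mid-thickness, 4 mm from the edge; moves with the guard. Shut: 80 mm from the hinge towards the robot, 54.5 mm above it. Tipped back: lip upright, this point 53 mm behind and 81 mm above the hinge.
- drive_guard (a joint): Angle of the drive guard: 0 shut, 1.55 rad tipped right back, lying on its back wall (stop). Easy hinge: under 1 N up at the lip lifts it. It balances at about 0.8 rad: beyond, it falls back to the stop by itself; brought forward to 0.7 or less, it falls shut by itself.
- drive_toggle_tip (a point): On the axis of the drive toggle, 3 mm below its end. Steel bat 38 mm long, 12 mm thick near its end, pivot 33 mm from the hinge towards the robot and 4 mm above the panel, at the guard's mid-width; under the shut guard it is hidden. This point is 36 mm above the panel, 14 mm to the robot's side of the pivot when off, 14 mm to the hinge side when on.
- drive_toggle (a joint): Angle of the drive toggle: 0 off (leaning to the robot's side), 0.8 rad on (leaning to the hinge). About 2.3 N near its end moves it; past the middle (0.4) it tumbles over to its other end by itself and stays there.
- knob_pointer (a point): Outer end of the white line on the speed knob, 15 mm from the knob's axis. The knob (38 mm across, 21 mm high) stands on the panel at x -11, y -45 mm in the drive box's frame. To be left as it is.
- fan_box: The other switch box, to be left alone: as the drive box but 110 mm wide, with the same guard and toggle at mid-width (y 0) but no knob. Origin and axes likewise.
- fan_guard (a joint): Angle of the guard of the other box: 0 shut.
- fan_toggle (a joint): Angle of the toggle of the other box, 0 as it starts.
- ink_tin: Loose ink tin, 66 mm across and 52 mm high, standing between the boxes. Origin: centre of its underside.
- ink_knife: Loose ink knife 210 mm long with a dark wooden handle, lying to the left. Origin on its underside.
- ink_roller: Loose hand ink roller, 120 mm wide black rubber roll, wooden handle, about 220 mm long and 40 mm high, lying to the right. Origin on its underside, at the handle's front.
- sponge_bowl: Loose white bowl, 150 mm across and 60 mm high, to the left. Origin: centre of its underside.
- oil_can: Loose red can with a bow handle, 125 mm across and 210 mm high, to the right. Origin: centre of its underside.
- brush: Loose green brush 190 mm long, lying to the right. Origin on its underside.
- linen_tester: Small loose folding magnifier stand, 34 x 34 x 41 mm, in front of the boxes. Origin: centre of its underside.

How it is judged (in metres and radians):
On the way, in this order (a step that is already met when the one before it is completed fails the run):
1. the drive box's guard has been tipped right back while the toggle is still off (value of joint drive_guard above 1.4 rad and value of joint drive_toggle below 0.2 rad), for 0.2 s.
2. the toggle has been flipped on with the guard open (value of joint drive_guard above 1 rad and value of joint drive_toggle above 0.7 rad), for 0.2 s.
3. the guard has dropped shut over the toggle (value of joint drive_guard below 0.06 rad and value of joint drive_toggle above 0.7 rad), for 0.2 s.
At the end, for the whole second after the job is handed in: The drive box's guard is shut (within 0.06 rad) with its toggle on (beyond 0.7 of 0.8 rad); the other box's guard is shut and its toggle off as at the start (all of step 3 and value of joint fan_guard below 0.06 rad and value of joint fan_toggle below 0.1 rad); the robot touches nothing.
It fails at once if the other switch box's guard was lifted or its toggle moved (value of joint fan_guard above 0.15 rad or value of joint fan_toggle above 0.2 rad).
It fails at once if the speed knob was turned (by more than about 15 degrees) (distance of knob_pointer from where it was at the start of the episode above 0.004 m).
It fails at once if the guard or the toggle was gripped, or the fingers pressed on the drive box with more than 30 N (contact force between the fingers and drive_box above 30 N).
It fails at once if something lying on the bench was moved by more than 20 mm or lifted (distance of any of ink_tin, ink_knife, ink_roller, sponge_bowl, oil_can, brush, linen_tester from where it was at the start of the episode above 0.02 m).
It also fails if it takes over 51 s, if anything falls off the work surface, if the arm or the gripper's body presses on something with over 40 N, if the wrist force passes 120 N, or if a joint passes its speed limit or range.

## Working session

There is one attempt and no reset: what is moved stays moved. The work goes in short steps, Python scripts to look and compute and a tool call to move; the robot and the scene stay as the last step left them, time stands still between calls to the robot, and variables do not carry over. Pictures are saved under pics/ and viewed, about 8 in all and at most 12, crops included, and the job is handed in when it is done.

Besides the shell and the picture viewer there is one more tool, called by a JSON object that holds its "name" and its "arguments". jog_arm: Moves the arm, as the interface text tells. Its arguments: {"type":"object","properties":{"deltas":{"type":"array"},"gripper":{"type":"number"},"grip_force":{"type":"number"}},"required":["deltas"]}

```bash
mkdir -p pics; ls; python3 - <<'E'
from station import sensors, optics
import cv2,numpy as np
s=sensors.get_state(); print(s)
for n in ("scene","side"):
    p,d=optics.grab_frame(n); cv2.imwrite(f"pics/{n}0.png",p[:,:,::-1]); np.savez(f"pics/{n}0.npz",p=p,d=d,**optics.camera_model(n))
    m=optics.camera_model(n); print(n,(-m["R"].T@m["t"]).round(), m["R"][2].round(2),m["camera_matrix"][0,0])
a=cv2.imread("pics/scene0.png");b=cv2.imread("pics/side0.png")
E
```

```text
pics
{'time_s': 0.0, 'joints': array([-1.15591199,  0.32182773, -0.07010746,  1.45167429,  0.02260039,
        1.37081336, -0.05689407]), 'joint_vel': array([ 2.26836258e-04, -8.59700019e-04, -5.53428689e-04, -5.08668664e-05,
       -4.80963642e-04, -1.91078405e-03,  1.01595069e-03]), 'joint_efforts': array([-1.88903296e-04, -4.93580282e+01, -3.82562438e-01, -3.14333582e+01,
        1.30304814e-02,  1.12857000e-02,  1.13190208e-05]), 'eef_pos': array([253.52791868, 598.29097788, 403.62064954]), 'orientation': array([-1.47030242e-04,  1.99025093e-01,  9.79993916e-01, -9.56389848e-04]), 'force': array([ 0.06750832, -0.71649884, -1.27679699]), 'torque': array([ 0.0085917 ,  0.03204281, -0.0664861 ]), 'finger_gap': 85.53530873546215}
scene [1201.   12. 1114.] [-0.57 -0.03 -0.82] 412.8730898170594
side [-126. -629.  638.] [ 0.59  0.62 -0.52] 381.23481789279975
```

View pics/scene0.png

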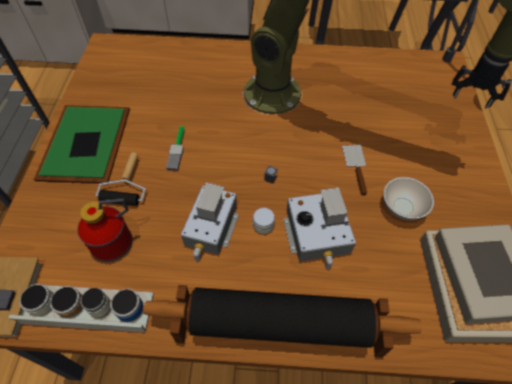

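View pics/side0.png

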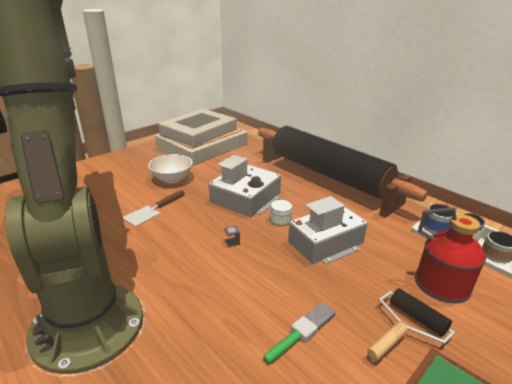

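```bash
cat > h.py <<'E'
import numpy as np,cv2
def cloud(d,m):
    v,u=np.mgrid[:d.shape[0],:d.shape[1]]
    K=m["camera_matrix"]; c=np.stack([(u-K[0,2])/K[0,0]*d,(v-K[1,2])/K[1,1]*d,d],-1)
    X=(c-m["t"])@m["R"]; X[d<=0]=np.nan; return X
E
python3 - <<'E'
from h import *
for n,roi in (("scene",(280,180,365,275)),("side",(205,150,285,215))):
    z=np.load(f"pics/{n}0.npz"); X=cloud(z["d"],z); x0,y0,x1,y1=roi
    P=X[y0:y1,x0:x1].reshape(-1,3)
    h=np.histogram(P[:,2],bins=np.arange(-10,150,5)); print(n,list(zip(h[1],h[0])))
    for lo,hi in ((64,76),(122,135)):
        Q=P[(P[:,2]>lo)&(P[:,2]<hi)]
        if len(Q)<20: continue
        r=cv2.minAreaRect(Q[:,:2].astype(np.float32)); print(lo,len(Q),np.median(Q[:,2]),r,cv2.boxPoints(r).round().tolist())
    p=z["p"][y0-10:y1+10,x0-10:x1+10]; cv2.imwrite(f"pics/{n}c.png",cv2.resize(p,None,fx=5,fy=5,interpolation=2)[:,:,::-1])
E
```

```text
scene [(np.int64(-10), np.int64(30)), (np.int64(-5), np.int64(1795)), (np.int64(0), np.int64(2228)), (np.int64(5), np.int64(172)), (np.int64(10), np.int64(77)), (np.int64(15), np.int64(76)), (np.int64(20), np.int64(74)), (np.int64(25), np.int64(60)), (np.int64(30), np.int64(55)), (np.int64(35), np.int64(58)), (np.int64(40), np.int64(110)), (np.int64(45), np.int64(69)), (np.int64(50), np.int64(75)), (np.int64(55), np.int64(53)), (np.int64(60), np.int64(94)), (np.int64(65), np.int64(970)), (np.int64(70), np.int64(1101)), (np.int64(75), np.int64(105)), (np.int64(80), np.int64(48)), (np.int64(85), np.int64(48)), (np.int64(90), np.int64(78)), (np.int64(95), np.int64(28)), (np.int64(100), np.int64(22)), (np.int64(105), np.int64(22)), (np.int64(110), np.int64(32)), (np.int64(115), np.int64(27)), (np.int64(120), np.int64(34)), (np.int64(125), np.int64(331)), (np.int64(130), np.int64(168)), (np.int64(135), np.int64(0)), (np.int64(140), np.int64(0))]
64 2145 70.18678251212737 ((592.696044921875, 166.9280242919922), (181.7965850830078, 160.31521606445312), 13.480680465698242) [[486.0, 224.0], [
[... 884 characters left out ...]
(79)), (np.int64(95), np.int64(35)), (np.int64(100), np.int64(37)), (np.int64(105), np.int64(37)), (np.int64(110), np.int64(37)), (np.int64(115), np.int64(23)), (np.int64(120), np.int64(20)), (np.int64(125), np.int64(95)), (np.int64(130), np.int64(146)), (np.int64(135), np.int64(0)), (np.int64(140), np.int64(0))]
64 1089 71.46714503397162 ((668.6838989257812, 169.28482055664062), (354.0552673339844, 161.78208923339844), 8.491347312927246) [[482.0, 223.0], [506.0, 63.0], [856.0, 115.0], [832.0, 275.0]]
122 255 130.25487737537372 ((562.8284912109375, 194.31832885742188), (88.2754898071289, 58.133121490478516), 14.417058944702148) [[513.0, 211.0], [527.0, 155.0], [613.0, 177.0], [598.0, 233.0]]
```

View pics/scenec.png

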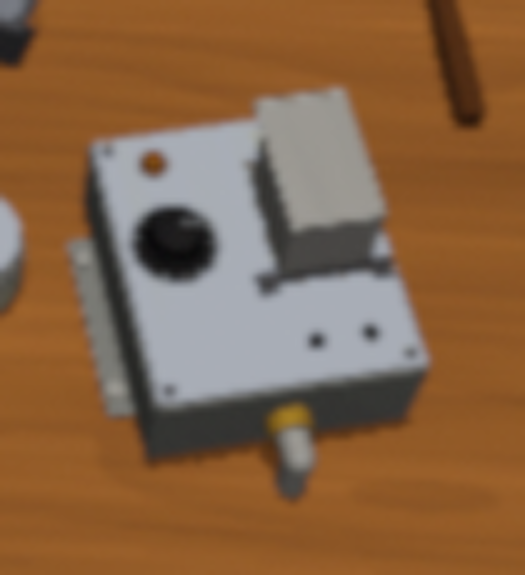

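```bash
cat >> h.py <<'E'
from scipy.spatial.transform import Rotation as Ro, Slerp
YAW=np.radians(13.6); H=np.array([605.3,206,73.]); L=173.
B=Ro.from_euler('z',YAW).as_matrix()           # hinge frame axes
def pose(tip,tilt):                            # tip in hinge frame, tilt forward in deg
    R=B@np.diag([-1,1,-1.])@Ro.from_euler('y',-tilt,degrees=True).as_matrix()
    return H+B@np.array(tip,float)-L*R[:,2],Ro.from_matrix(R)
def cur():
    from station import sensors
    s=sensors.get_state(); q=s["orientation"]; R=Ro.from_quat([*q[1:],q[0]]); p=s["eef_pos"]
    z=R.as_matrix()[:,2]; t=B.T@(p+L*z-H)
    print("t",round(s["time_s"],2),"tcp",p.round(),"tip(hinge)",t.round(1),"F",s["force"].round(1),"gap",round(s["finger_gap"]),"j",s["joints"].round(2))
    return p,R
def rows(wps):                                 # wps: (tip,tilt,n)
    p,R=cur()
    for tip,tilt,n in wps:
        p1,R1=pose(tip,tilt); S=Slerp([0,1],Ro.concatenate([R,R1])); out=[]
        for i in range(n):
            a,b=S(i/n),S((i+1)/n)
            out.append([(a.inv().apply((p1-p)/n)).round().astype(int).tolist(),np.degrees((a.inv()*b).as_rotvec()).round(1).tolist()])
        print(tip,out); p,R=p1,R1
E
python3 -c "
from h import *
rows([((-150,0,70),35,20),((-97,0,26),35,6)])"
```

```text
t 0.1 tcp [254. 598. 404.] tip(hinge) [-249.8  463.8  157.7] F [-0.9 -0.1  0.5] gap 85 j [-1.16  0.32 -0.07  1.45  0.02  1.37 -0.06]
(-150, 0, 70) [[[-14, -19, 6], [-0.6, -1.7, -1.8]], [[-13, -19, 6], [-0.6, -1.7, -1.8]], [[-12, -20, 6], [-0.6, -1.7, -1.8]], [[-11, -20, 7], [-0.6, -1.7, -1.8]], [[-11, -20, 7], [-0.6, -1.7, -1.8]], [[-10, -21, 7], [-0.6, -1.7, -1.8]], [[-9, -21, 7], [-0.6, -1.7, -1.8]], [[-8, -21, 7], [-0.6, -1.7, -1.8]], [[-7, -22, 7], [-0.6, -1.7, -1.8]], [[-6, -22, 7], [-0.6, -1.7, -1.8]], [[-5, -22, 7], [-0.6, -1.7, -1.8]], [[-5, -23, 7], [-0.6, -1.7, -1.8]], [[-4, -23, 7], [-0.6, -1.7, -1.8]], [[-3, -23, 7], [-0.6, -1.7, -1.8]], [[-2, -23, 6], [-0.6, -1.7, -1.8]], [[-1, -23, 6], [-0.6, -1.7, -1.8]], [[0, -23, 6], [-0.6, -1.7, -1.8]], [[1, -23, 6], [-0.6, -1.7, -1.8]], [[2, -23, 5], [-0.6, -1.7, -1.8]], [[3, -23, 5], [-0.6, -1.7, -1.8]]]
(-97, 0, 26) [[[-3, 0, 11], [0.0, 0.0, 0.0]], [[-3, 0, 11], [0.0, 0.0, 0.0]], [[-3, 0, 11], [0.0, 0.0, 0.0]], [[-3, 0, 11], [0.0, 0.0, 0.0]], [[-3, 0, 11], [0.0, 0.0, 0.0]], [[-3, 0, 11], [0.0, 0.0, 0.0]]]
```

{"name": "jog_arm", "arguments": {"deltas": [[[-14, -19, 6], [-0.6, -1.7, -1.8]], [[-13, -19, 6], [-0.6, -1.7, -1.8]], [[-12, -20, 6], [-0.6, -1.7, -1.8]], [[-11, -20, 7], [-0.6, -1.7, -1.8]], [[-11, -20, 7], [-0.6, -1.7, -1.8]], [[-10, -21, 7], [-0.6, -1.7, -1.8]], [[-9, -21, 7], [-0.6, -1.7, -1.8]], [[-8, -21, 7], [-0.6, -1.7, -1.8]], [[-7, -22, 7], [-0.6, -1.7, -1.8]], [[-6, -22, 7], [-0.6, -1.7, -1.8]]], "gripper": 1, "grip_force": 20}}

```text
time_s: 0.93
eef_pos: [308.9, 367.1, 334.8]
orientation: [0.158, 0.029, 0.987, 0.02]
force: [-0.1, 0.4, 0.5]
finger_gap: 0.1
```

```bash
python3 -c "
from h import *
rows([((-150,0,70),35,14)])"
```

```text
t 0.93 tcp [309. 367. 335.] tip(hinge) [-196.5  218.6   97.6] F [-0.1  0.4  0.5] gap 0 j [-1.03 -0.07  0.    2.05  0.31  0.99  0.34]
(-150, 0, 70) [[[-4, -16, 4], [-0.4, -1.2, -1.2]], [[-3, -16, 4], [-0.4, -1.2, -1.2]], [[-3, -16, 4], [-0.4, -1.2, -1.2]], [[-2, -16, 4], [-0.4, -1.2, -1.2]], [[-2, -16, 4], [-0.4, -1.2, -1.2]], [[-2, -16, 4], [-0.4, -1.2, -1.2]], [[-1, -16, 4], [-0.4, -1.2, -1.2]], [[-1, -16, 4], [-0.4, -1.2, -1.2]], [[0, -16, 4], [-0.4, -1.2, -1.2]], [[0, -16, 4], [-0.4, -1.2, -1.2]], [[0, -16, 3], [-0.4, -1.2, -1.2]], [[1, -16, 3], [-0.4, -1.2, -1.2]], [[1, -16, 3], [-0.4, -1.2, -1.2]], [[2, -16, 3], [-0.4, -1.2, -1.2]]]
```

```bash
python3 -c "
from h import *
rows([((-115,0,50),28,10)])"
```

```text
t 0.93 tcp [309. 367. 335.] tip(hinge) [-196.5  218.6   97.6] F [-0.1  0.4  0.5] gap 0 j [-1.03 -0.07  0.    2.05  0.31  0.99  0.34]
(-115, 0, 50) [[[-10, -20, 8], [-0.4, -0.9, -1.6]], [[-9, -21, 8], [-0.4, -0.9, -1.6]], [[-8, -21, 8], [-0.4, -0.9, -1.6]], [[-7, -21, 8], [-0.4, -0.9, -1.6]], [[-7, -22, 8], [-0.4, -0.9, -1.6]], [[-6, -22, 8], [-0.4, -0.9, -1.6]], [[-5, -22, 8], [-0.4, -0.9, -1.6]], [[-4, -22, 8], [-0.4, -0.9, -1.6]], [[-4, -22, 8], [-0.4, -0.9, -1.6]], [[-3, -23, 8], [-0.4, -0.9, -1.6]]]
```

{"name": "jog_arm", "arguments": {"deltas": [[[-10, -20, 8], [-0.4, -0.9, -1.6]], [[-9, -21, 8], [-0.4, -0.9, -1.6]], [[-8, -21, 8], [-0.4, -0.9, -1.6]], [[-7, -21, 8], [-0.4, -0.9, -1.6]], [[-7, -22, 8], [-0.4, -0.9, -1.6]], [[-6, -22, 8], [-0.4, -0.9, -1.6]], [[-5, -22, 8], [-0.4, -0.9, -1.6]], [[-4, -22, 8], [-0.4, -0.9, -1.6]], [[-4, -22, 8], [-0.4, -0.9, -1.6]], [[-3, -23, 8], [-0.4, -0.9, -1.6]]]}}

```text
time_s: 1.77
eef_pos: [415.9, 147.2, 271.9]
orientation: [0.238, -0.121, 0.963, 0.028]
force: [0.7, 0.3, 0.3]
finger_gap: -0.2
```

```bash
python3 - <<'E'
from h import *
rows([((-97,0,26),28,6)])
from station import optics
for n in ("side",):
    p,d=optics.grab_frame(n); m=optics.camera_model(n); np.savez("pics/s1.npz",p=p,d=d,**m)
    K=m["camera_matrix"]
    from h import *
    P,R=cur(); T=P+L*R.as_matrix()[:,2]; c=m["R"]@T+m["t"]; u=K@c/c[2]; print("tip px",u)
    a=p[90:230,150:330]; cv2.imwrite("pics/s1.png",cv2.resize(a,None,fx=4,fy=4,interpolation=2)[:,:,::-1])
E
```

```text
t 1.77 tcp [416. 147. 272.] tip(hinge) [-117.2  -12.1   45.9] F [0.7 0.3 0.3] gap 0 j [-0.85 -0.21  0.38  2.32  0.33  0.56  1.12]
(-97, 0, 26) [[[-1, 2, 5], [0.0, -0.0, 0.1]], [[-1, 2, 5], [0.0, -0.0, 0.1]], [[-1, 2, 5], [0.0, -0.0, 0.1]], [[-1, 2, 5], [0.0, -0.0, 0.1]], [[-1, 2, 5], [0.0, -0.0, 0.1]], [[-1, 2, 5], [0.0, -0.0, 0.1]]]
t 1.82 tcp [417. 143. 270.] tip(hinge) [-117.7  -17.5   44.2] F [ 0.6 -4.9 -0.3] gap 0 j [-0.85 -0.21  0.39  2.32  0.34  0.56  1.13]
tip px [221.87935703 175.12627277   1.        ]
```

View pics/s1.png

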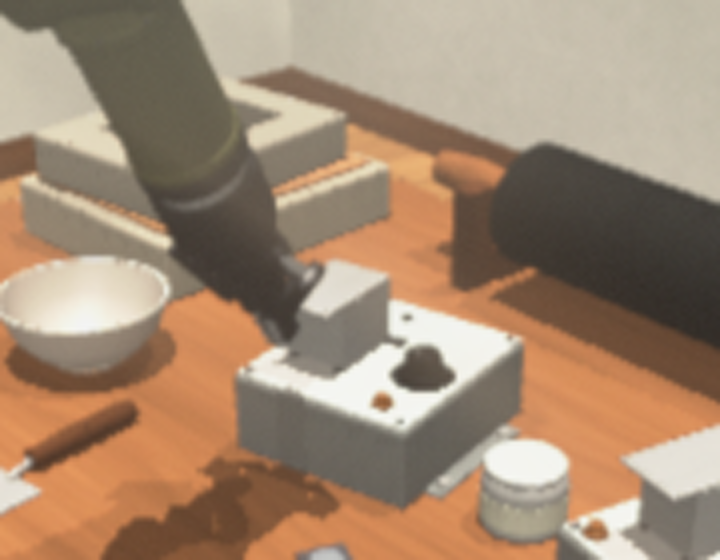

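{"name": "jog_arm", "arguments": {"deltas": [[[-1, 4, 5], [0, 0, 0]], [[-1, 4, 5], [0, 0, 0]], [[-1, 4, 4], [0, 0, 0]], [[-1, 3, 4], [0, 0, 0]], [[-1, 2, 4], [0, 0, 0]], [[0, 0, 0], [0, 0, 0]]]}}

```text
time_s: 2.32
eef_pos: [427.0, 165.1, 250.4]
orientation: [0.236, -0.119, 0.964, 0.027]
force: [-0.6, -0.0, -0.2]
finger_gap: 0.4
```

```bash
python3 - <<'E'
from h import *
import numpy as np
def tp(th,tilt,s=12,w=11):
    t=np.radians(tilt); d=np.array([np.sin(t),-np.cos(t)]); n=np.array([np.cos(t),np.sin(t)]); f=np.radians(32.3)+th
    e=99.3*np.array([-np.cos(f),np.sin(f)])-w*n+s*d; return (round(e[0]),0,round(e[1]))
rows([(tp(0,28),28,2)]+[(tp(t,28),28,3) for t in (.2,.4,.6,.8)]+[(tp(t,28),28,3) for t in (1.0,)])
E
```

```text
t 2.32 tcp [427. 165. 250.] tip(hinge) [-103.1    2.    24. ] F [-0.6 -0.  -0.2] gap 0 j [-0.86 -0.12  0.38  2.3   0.33  0.5   1.09]
(-88, 0, 37) [[[-9, -1, -2], [-0.0, -0.3, 0.2]], [[-9, -1, -2], [-0.0, -0.3, 0.2]]]
(-76, 0, 53) [[[-6, 0, -3], [0.0, 0.0, 0.0]], [[-6, 0, -3], [0.0, 0.0, 0.0]], [[-6, 0, -3], [0.0, 0.0, 0.0]]]
(-61, 0, 66) [[[-6, 0, -1], [0.0, 0.0, 0.0]], [[-6, 0, -1], [0.0, 0.0, 0.0]], [[-6, 0, -1], [0.0, 0.0, 0.0]]]
(-43, 0, 75) [[[-7, 0, 0], [0.0, 0.0, 0.0]], [[-7, 0, 0], [0.0, 0.0, 0.0]], [[-7, 0, 0], [0.0, 0.0, 0.0]]]
(-24, 0, 81) [[[-7, 0, 1], [0.0, 0.0, 0.0]], [[-7, 0, 1], [0.0, 0.0, 0.0]], [[-7, 0, 1], [0.0, 0.0, 0.0]]]
(-5, 0, 84) [[[-6, 0, 2], [0.0, 0.0, 0.0]], [[-6, 0, 2], [0.0, 0.0, 0.0]], [[-6, 0, 2], [0.0, 0.0, 0.0]]]
```

{"name": "jog_arm", "arguments": {"deltas": [[[-9, -1, -2], [0, 0, 0]], [[-9, -1, -2], [0, 0, 0]], [[-6, 0, -3], [0, 0, 0]], [[-6, 0, -3], [0, 0, 0]], [[-6, 0, -3], [0, 0, 0]], [[-6, 0, -1], [0, 0, 0]], [[-6, 0, -1], [0, 0, 0]], [[-6, 0, -1], [0, 0, 0]]]}}

```text
time_s: 2.98
eef_pos: [470.1, 175.2, 293.8]
orientation: [0.236, -0.12, 0.964, 0.027]
force: [0.2, 0.1, -1.1]
finger_gap: -0.1
```

```bash
python3 - <<'E'
from h import *
from station import optics
rows([((-24,0,81),28,6),((-3,0,84),28,3)])
p,d=optics.grab_frame("scene"); cv2.imwrite("pics/c2.png",cv2.resize(p[130:270,260:400],None,fx=4,fy=4,interpolation=2)[:,:,::-1])
E
```

```text
t 2.98 tcp [470. 175. 294.] tip(hinge) [-58.9   1.8  67.2] F [ 0.2  0.1 -1.1] gap 0 j [-0.88 -0.08  0.42  2.17  0.24  0.59  1.2 ]
(-24, 0, 81) [[[-6, 0, 1], [-0.0, -0.1, 0.1]], [[-6, 0, 1], [-0.0, -0.1, 0.1]], [[-6, 0, 1], [-0.0, -0.1, 0.1]], [[-6, 0, 1], [-0.0, -0.1, 0.1]], [[-6, 0, 1], [-0.0, -0.1, 0.1]], [[-6, 0, 1], [-0.0, -0.1, 0.1]]]
(-3, 0, 84) [[[-7, 0, 2], [0.0, 0.0, 0.0]], [[-7, 0, 2], [0.0, 0.0, 0.0]], [[-7, 0, 2], [0.0, 0.0, 0.0]]]
```

View pics/c2.png

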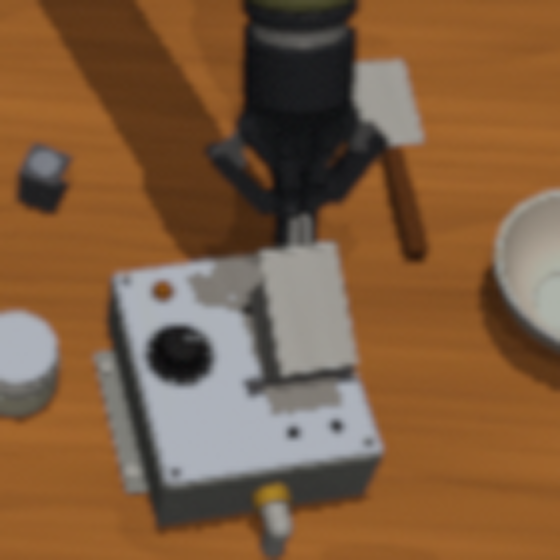

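The guard (roof at about (305,310) in the crop) is now lifting ahead of the shut fingers, which sit at mid-width. I'll go on.

{"name": "jog_arm", "arguments": {"deltas": [[[-6, 0, 1], [0, 0, 0]], [[-6, 0, 1], [0, 0, 0]], [[-6, 0, 1], [0, 0, 0]], [[-6, 0, 1], [0, 0, 0]], [[-6, 0, 1], [0, 0, 0]], [[-6, 0, 1], [0, 0, 0]], [[-7, 0, 2], [0, 0, 0]], [[-7, 0, 2], [0, 0, 0]], [[-7, 0, 2], [0, 0, 0]], [[0, 0, 0], [0, 0, 0]]]}}

```text
time_s: 3.87
eef_pos: [532.1, 191.1, 312.0]
orientation: [0.237, -0.12, 0.964, 0.027]
force: [0.2, -0.8, 0.1]
finger_gap: -0.0
```

```bash
python3 - <<'E'
from h import *
from station import optics
rows([((-50,0,95),15,4),((-90,0,60),10,5),((-72,0,27),10,4),((-45,0,27),10,5)])
p,d=optics.grab_frame("side"); cv2.imwrite("pics/s3.png",cv2.resize(p[90:230,150:330],None,fx=4,fy=4,interpolation=2)[:,:,::-1])
E
```

```text
t 3.87 tcp [532. 191. 312.] tip(hinge) [ 5.5  2.7 85.8] F [ 0.2 -0.8  0.1] gap 0 j [-0.86  0.04  0.46  2.02  0.11  0.61  1.33]
(-50, 0, 95) [[[2, -1, -7], [-0.0, 3.2, 0.2]], [[2, -1, -7], [-0.0, 3.2, 0.2]], [[3, -1, -7], [-0.0, 3.2, 0.2]], [[3, -1, -7], [-0.0, 3.2, 0.2]]]
(-90, 0, 60) [[[7, 0, 5], [0.0, 1.0, 0.0]], [[6, 0, 5], [-0.0, 1.0, 0.0]], [[6, 0, 5], [-0.0, 1.0, -0.0]], [[6, 0, 5], [0.0, 1.0, 0.0]], [[6, 0, 5], [0.0, 1.0, -0.0]]]
(-72, 0, 27) [[[-3, 0, 9], [0.0, 0.0, 0.0]], [[-3, 0, 9], [0.0, 0.0, 0.0]], [[-3, 0, 9], [0.0, 0.0, 0.0]], [[-3, 0, 9], [0.0, 0.0, 0.0]]]
(-45, 0, 27) [[[-5, 0, 1], [0.0, 0.0, 0.0]], [[-5, 0, 1], [0.0, 0.0, 0.0]], [[-5, 0, 1], [0.0, 0.0, 0.0]], [[-5, 0, 1], [0.0, 0.0, 0.0]], [[-5, 0, 1], [0.0, 0.0, 0.0]]]
```

View pics/s3.png

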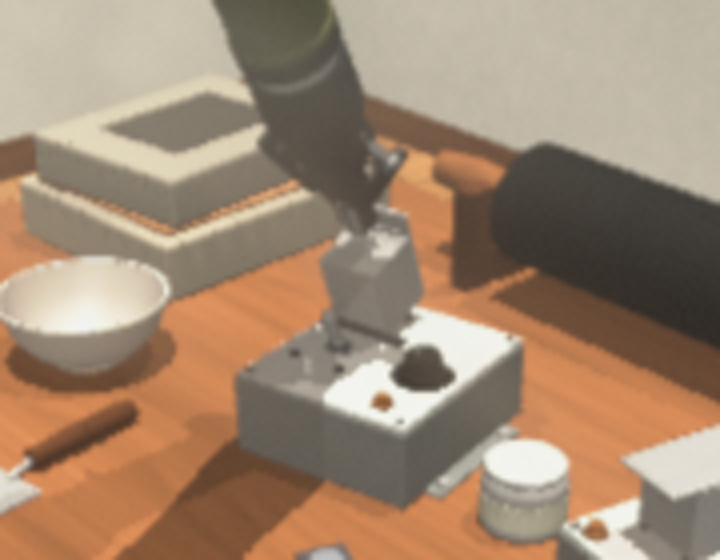

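{"name": "jog_arm", "arguments": {"deltas": [[[2, -1, -7], [0, 3.2, 0.2]], [[2, -1, -7], [0, 3.2, 0.2]], [[3, -1, -7], [0, 3.2, 0.2]], [[3, -1, -7], [0, 3.2, 0.2]], [[7, 0, 3], [0, 1, 0]], [[7, 0, 4], [0, 1, 0]], [[7, 0, 5], [0, 1, 0]], [[6, 0, 5], [0, 1, 0]], [[6, 0, 5], [0, 1, 0]], [[0, 0, 0], [0, 0, 0]]]}}

```text
time_s: 4.75
eef_pos: [479.8, 174.2, 299.3]
orientation: [0.073, -0.117, 0.99, 0.008]
force: [-0.2, -0.9, -0.8]
finger_gap: 0.1
```

```bash
python3 - <<'E'
from h import *
from station import optics
rows([((-80,0,55),10,2),((-78,0,20),10,4),((-42,0,20),10,7)])
p,d=optics.grab_frame("side"); cv2.imwrite("pics/s4.png",cv2.resize(p[90:230,150:330],None,fx=4,fy=4,interpolation=2)[:,:,::-1])
E
```

```text
t 4.75 tcp [480. 174. 299.] tip(hinge) [-104.    -1.8   55.2] F [-0.2 -0.9 -0.8] gap 0 j [-0.85  0.04  0.46  2.    0.01  0.95  1.4 ]
(-80, 0, 55) [[[-10, 1, 2], [-0.1, -0.8, -0.1]], [[-10, 1, 2], [-0.1, -0.8, -0.1]]]
(-78, 0, 20) [[[1, 0, 9], [0.0, 0.0, 0.0]], [[1, 0, 9], [0.0, 0.0, 0.0]], [[1, 0, 9], [0.0, 0.0, 0.0]], [[1, 0, 9], [0.0, 0.0, 0.0]]]
(-42, 0, 20) [[[-5, 0, 1], [0.0, 0.0, 0.0]], [[-5, 0, 1], [0.0, 0.0, 0.0]], [[-5, 0, 1], [0.0, 0.0, 0.0]], [[-5, 0, 1], [0.0, 0.0, 0.0]], [[-5, 0, 1], [0.0, 0.0, 0.0]], [[-5, 0, 1], [0.0, 0.0, 0.0]], [[-5, 0, 1], [0.0, 0.0, 0.0]]]
```

View pics/s4.png

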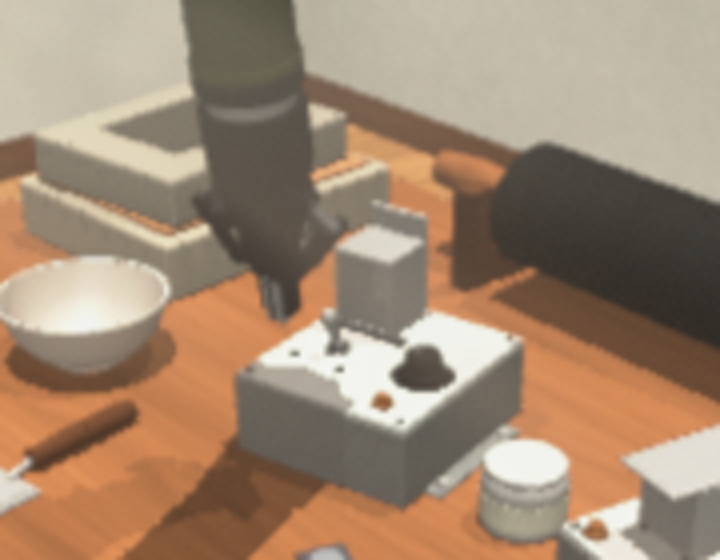

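The guard lies right back, lip upright at (400,220); the toggle at (330,330) leans towards the robot, still off. Next I lower the fingers in front of it and push.

{"name": "jog_arm", "arguments": {"deltas": [[[-10, 1, 2], [0, -0.8, 0]], [[-10, 1, 2], [0, -0.8, 0]], [[1, 0, 9], [0, 0, 0]], [[1, 0, 9], [0, 0, 0]], [[1, 0, 9], [0, 0, 0]], [[1, 0, 9], [0, 0, 0]]]}}

```text
time_s: 5.3
eef_pos: [506.7, 183.3, 262.1]
orientation: [0.093, -0.117, 0.989, 0.011]
force: [-0.2, -0.0, -0.3]
finger_gap: -0.1
```

```bash
python3 -c "
from h import *
rows([((-42,0,20),10,8)])"
```

```text
t 5.3 tcp [507. 183. 262.] tip(hinge) [-68.9   0.9  19.2] F [-0.2 -0.  -0.3] gap 0 j [-0.84  0.14  0.46  1.99 -0.05  0.83  1.45]
(-42, 0, 20) [[[-4, 0, 1], [-0.0, 0.1, -0.0]], [[-4, 0, 1], [-0.0, 0.1, -0.0]], [[-4, 0, 1], [-0.0, 0.1, -0.0]], [[-4, 0, 1], [-0.0, 0.1, -0.0]], [[-4, 0, 1], [-0.0, 0.1, -0.0]], [[-4, 0, 0], [-0.0, 0.1, -0.0]], [[-4, 0, 0], [-0.0, 0.1, -0.0]], [[-4, 0, 0], [-0.0, 0.1, -0.0]]]
```

{"name": "jog_arm", "arguments": {"deltas": [[[-4, 0, 0], [0, 0, 0]], [[-4, 0, 0], [0, 0, 0]], [[-4, 0, 1], [0, 0, 0]], [[-4, 0, 0], [0, 0, 0]], [[-4, 0, 1], [0, 0, 0]], [[-4, 0, 0], [0, 0, 0]], [[-4, 0, 0], [0, 0, 0]]]}}

```text
time_s: 5.88
eef_pos: [533.5, 189.4, 261.1]
orientation: [0.088, -0.117, 0.989, 0.009]
force: [-1.2, -0.3, 0.0]
finger_gap: 0.1
```

{"name": "jog_arm", "arguments": {"deltas": [[[6, 0, -1], [0, 0, 0]], [[8, 0, -1], [0, 0, 0]], [[10, 0, -10], [0, 0, 0]], [[8, 0, -12], [0, 0, 0]], [[0, 0, -15], [0, 0, 0]], [[0, 0, -25], [0, 0, 0]], [[0, 0, -25], [0, 0, 0]], [[0, 0, -25], [0, 0, 0]], [[0, 0, 0], [0, 0, 0]]]}}

```text
time_s: 6.63
eef_pos: [478.2, 175.6, 371.5]
orientation: [0.09, -0.116, 0.989, 0.009]
force: [1.2, 1.4, 0.5]
finger_gap: 0.1
```

```bash
python3 - <<'E'
from h import *
from station import optics
rows([((85,0,130),0,10),((85,0,62),0,6)])
p,d=optics.grab_frame("side"); cv2.imwrite("pics/s5.png",cv2.resize(p[90:230,150:330],None,fx=4,fy=4,interpolation=2)[:,:,::-1])
E
```

```text
t 6.63 tcp [478. 176. 371.] tip(hinge) [-99.5  -0.2 128.3] F [1.2 1.4 0.5] gap 0 j [-0.88 -0.04  0.45  1.93  0.06  1.07  1.35]
(85, 0, 130) [[[-21, 0, 3], [-0.0, 1.0, -0.0]], [[-21, 0, 3], [-0.0, 1.0, -0.0]], [[-21, 0, 3], [-0.0, 1.0, -0.0]], [[-21, 0, 2], [-0.0, 1.0, -0.0]], [[-21, 0, 2], [-0.0, 1.0, -0.0]], [[-22, 0, 2], [-0.0, 1.0, -0.0]], [[-22, 0, 1], [-0.0, 1.0, -0.0]], [[-22, 0, 1], [-0.0, 1.0, -0.0]], [[-22, 0, 0], [-0.0, 1.0, -0.0]], [[-22, 0, 0], [-0.0, 1.0, -0.0]]]
(85, 0, 62) [[[0, 0, 11], [0.0, 0.0, 0.0]], [[0, 0, 11], [0.0, 0.0, 0.0]], [[0, 0, 11], [0.0, 0.0, 0.0]], [[0, 0, 11], [0.0, 0.0, 0.0]], [[0, 0, 11], [0.0, 0.0, 0.0]], [[0, 0, 11], [0.0, 0.0, 0.0]]]
```

View pics/s5.png

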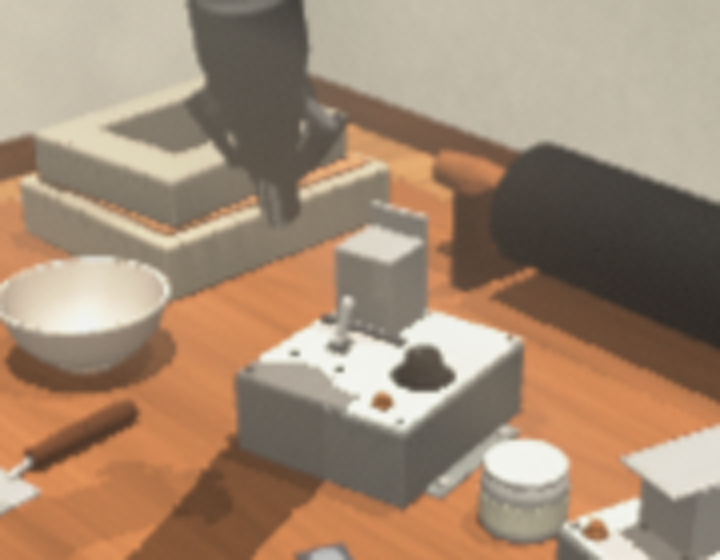

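The toggle's tip (347,303) now stands right of its foot (340,345), so it leans towards the hinge: on. The guard is still back, so I go over it and behind the lip.

{"name": "jog_arm", "arguments": {"deltas": [[[-21, 0, 3], [0, 1, 0]], [[-21, 0, 3], [0, 1, 0]], [[-21, 0, 3], [0, 1, 0]], [[-21, 0, 2], [0, 1, 0]], [[-21, 0, 2], [0, 1, 0]], [[-22, 0, 2], [0, 1, 0]], [[-22, 0, 1], [0, 1, 0]], [[-22, 0, 1], [0, 1, 0]], [[-22, 0, 0], [0, 1, 0]], [[-22, 0, 0], [0, 1, 0]]]}}

```text
time_s: 7.52
eef_pos: [687.7, 226.1, 361.4]
orientation: [-0.007, -0.118, 0.993, -0.001]
force: [0.4, 0.4, 0.5]
finger_gap: 0.1
```

```bash
python3 -c "
from h import *
rows([((85,0,120),0,2),((85,0,64),0,5),((18,0,64),0,10)])"
```

```text
t 7.52 tcp [688. 226. 361.] tip(hinge) [ 82.3   0.3 115.4] F [0.4 0.4 0.5] gap 0 j [-0.68  0.54  0.49  1.3  -0.25  1.38  1.61]
(85, 0, 120) [[[0, 0, -2], [0.0, -0.4, -0.0]], [[0, 0, -2], [0.0, -0.4, -0.0]]]
(85, 0, 64) [[[0, 0, 11], [0.0, 0.0, 0.0]], [[0, 0, 11], [0.0, 0.0, 0.0]], [[0, 0, 11], [0.0, 0.0, 0.0]], [[0, 0, 11], [0.0, 0.0, 0.0]], [[0, 0, 11], [0.0, 0.0, 0.0]]]
(18, 0, 64) [[[7, 0, 0], [0.0, 0.0, 0.0]], [[7, 0, 0], [0.0, 0.0, 0.0]], [[7, 0, 0], [0.0, 0.0, 0.0]], [[7, 0, 0], [0.0, 0.0, 0.0]], [[7, 0, 0], [0.0, 0.0, 0.0]], [[7, 0, 0], [0.0, 0.0, 0.0]], [[7, 0, 0], [0.0, 0.0, 0.0]], [[7, 0, 0], [0.0, 0.0, 0.0]], [[7, 0, 0], [0.0, 0.0, 0.0]], [[7, 0, 0], [0.0, 0.0, 0.0]]]
```

{"name": "jog_arm", "arguments": {"deltas": [[[0, 0, 10], [0, 0, 0]], [[0, 0, 10], [0, 0, 0]], [[0, 0, 10], [0, 0, 0]], [[0, 0, 10], [0, 0, 0]], [[0, 0, 10], [0, 0, 0]], [[0, 0, 1], [0, 0, 0]]]}}

```text
time_s: 8.02
eef_pos: [686.2, 225.1, 297.9]
orientation: [-0.011, -0.117, 0.993, -0.003]
force: [-1.1, -0.1, 0.3]
finger_gap: 0.0
```

{"name": "jog_arm", "arguments": {"deltas": [[[7, 0, 0], [0, 0, 0]], [[7, 0, 0], [0, 0, 0]], [[7, 0, 0], [0, 0, 0]], [[7, 0, 0], [0, 0, 0]], [[7, 0, 0], [0, 0, 0]], [[7, 0, 0], [0, 0, 0]], [[7, 0, 0], [0, 0, 0]], [[7, 0, 0], [0, 0, 0]], [[7, 0, 0], [0, 0, 0]], [[7, 0, 0], [0, 0, 0]]]}}

```text
time_s: 8.85
eef_pos: [621.1, 208.6, 317.1]
orientation: [0.014, -0.117, 0.993, 0.003]
force: [1.2, -0.1, 3.6]
finger_gap: -0.2
```

```bash
python3 - <<'E'
from h import *
from station import optics
cur()
p,d=optics.grab_frame("side"); cv2.imwrite("pics/s6.png",cv2.resize(p[90:230,150:330],None,fx=4,fy=4,interpolation=2)[:,:,::-1])
E
```

```text
t 8.85 tcp [621. 209. 317.] tip(hinge) [20.8 -0.7 71.2] F [ 1.2 -0.1  3.6] gap 0 j [-0.75  0.4   0.5   1.58 -0.2   1.19  1.59]
```

View pics/s6.png

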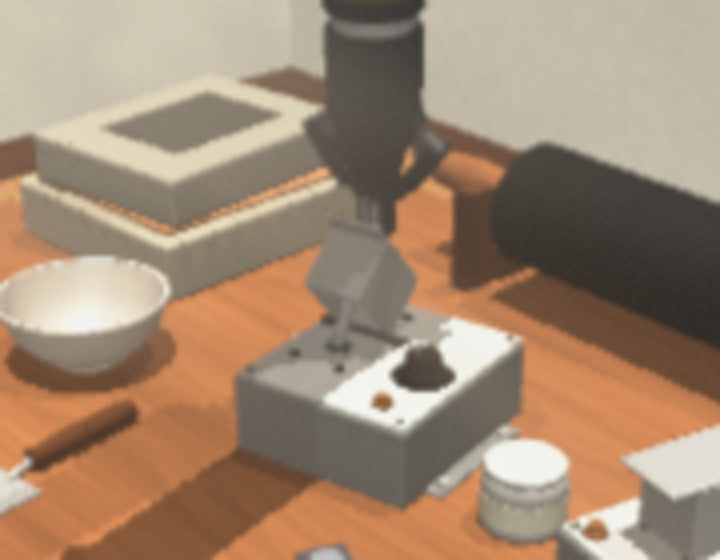

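The guard is about 0.8 rad and coming forward with the fingers behind the roof at (370,215); a little more is needed.

{"name": "jog_arm", "arguments": {"deltas": [[[6, 0, 0], [0, 0, 0]], [[6, 0, 0], [0, 0, 0]], [[6, 0, 0], [0, 0, 0]], [[6, 0, 0], [0, 0, 0]], [[4, 0, -2], [0, 0, 0]], [[0, 0, -10], [0, 0, 0]], [[0, 0, -20], [0, 0, 0]], [[0, 0, -20], [0, 0, 0]], [[0, 0, -25], [0, 0, 0]], [[0, 0, -25], [0, 0, 0]]]}}

```text
time_s: 9.73
eef_pos: [582.2, 200.1, 411.7]
orientation: [-0.0, -0.118, 0.993, -0.001]
force: [0.4, 0.5, 0.8]
finger_gap: -0.4
```

```bash
python3 - <<'E'
from h import *
from station import optics
cur()
p,d=optics.grab_frame("side"); cv2.imwrite("pics/s7.png",cv2.resize(p[90:280,150:370],None,fx=3.5,fy=3.1,interpolation=2)[:,:,::-1])
z=np.load("pics/side0.npz"); dz=np.abs(d-z["d"])[165:215,205:285]; print("depth diff box median/95%",np.median(dz),np.percentile(dz,95))
E
```

```text
t 9.73 tcp [582. 200. 412.] tip(hinge) [-24.   -0.5 165.7] F [0.4 0.5 0.8] gap 0 j [-0.8   0.26  0.51  1.55 -0.13  1.37  1.53]
depth diff box median/95% 2.3057861 6.9103403
```

View pics/s7.png

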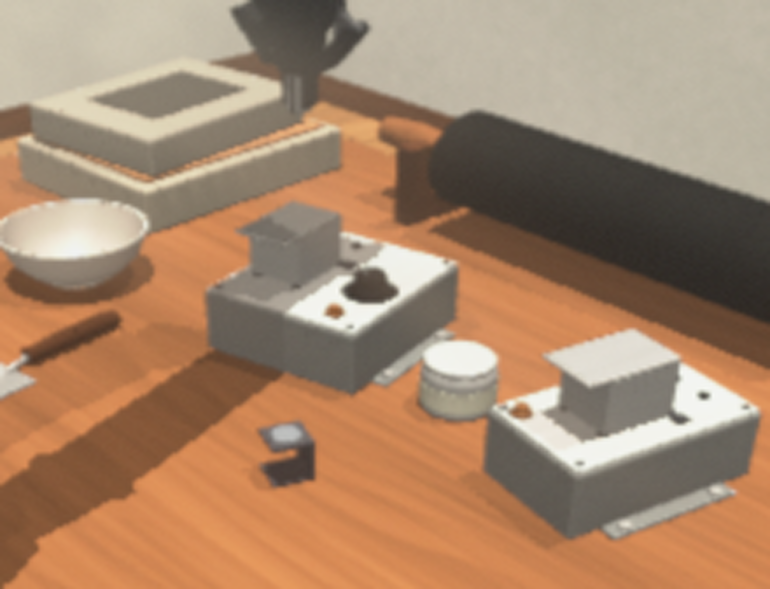

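The drive guard is shut (roof at (290,220)), nothing else has moved and the fingers are well clear. I'll let it settle, check the roof and hand in.

{"name": "jog_arm", "arguments": {"deltas": [[[0, 0, -10], [0, 0, 0]], [[0, 0, 0], [0, 0, 0]], [[0, 0, 0], [0, 0, 0]], [[0, 0, 0], [0, 0, 0]], [[0, 0, 0], [0, 0, 0]]]}}

```text
time_s: 10.2
eef_pos: [583.4, 200.3, 430.2]
orientation: [0.005, -0.118, 0.993, 0.001]
force: [-0.4, 0.3, -0.3]
finger_gap: 0.1
```

```bash
python3 - <<'E'
from h import *
from station import optics,job_done
p,d=optics.grab_frame("side"); m=optics.camera_model("side"); z=np.load("pics/side0.npz")
for D in (z["d"],d):
    P=((cloud(D,m)[150:215,205:285].reshape(-1,3)-H)@B)
    Q=P[(P[:,2]>40)&(P[:,0]<-5)&(P[:,0]>-80)&(abs(P[:,1])<24)&(P[:,2]<90)]; Q=Q[Q[:,2]>50]
    print(len(Q),np.polyfit(Q[:,0],Q[:,2],1),np.median(Q[:,2]))
print(job_done())
E
```

```text
163 [7.49228389e-03 5.78499721e+01] 57.456135558784155
159 [-1.98992095e-04  5.76602458e+01] 57.58931985690572
the job is handed in; nothing more can be done
None
```

The press drive is switched on: I tipped the drive box's guard right back with the closed fingertips, flipped the toggle towards the hinge, and pushed the guard forward so it dropped shut. I handed the job in at about 10 s of the 51 s allowed.

- **Guard:** the last depth check put the roof within 0.2 mm of its starting height and 0.01 rad of its starting slope.
- **Toggle:** the picture taken before closing showed it leaning to the hinge. It is hidden under the shut guard, so I could not check it again.
- **Forces and clearance:** the largest force in any state I read was about 5 N, with no contact then; the largest reading while pushing was about 4 N. The fingers finished well above the guard.
- **Rest of the bench:** the last view showed nothing shifted. I checked this by eye only; the knob was not measured, and the brush, ink roller and oil can were outside that view.
- **Disagreement:** on the closing push the fingertips rode up about 7 mm and stopped short, at about 0.8 rad. A second short push brought the guard over.

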